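# Close up the stone setter's bench chest

## Task

Close up the wooden bench chest for the night: push both of its drawers fully home and fold its lid right down. Do it gently, with the fingertips on the outside of the wood: grip and lift nothing, keep the fingers off the felt in the drawers, in the top tray and under the lid, and slam nothing. Do not shove the chest out of place, and leave the things standing around it alone.

Things in the scene. Friction and masses are not known exactly. Their poses are not given: they have to be found in the camera images.
- chest: Dark wooden bench chest with brass corners, 300 mm wide (its y), 200 mm deep (x), 88 mm high without the lid (102 mm with it shut); loose on the bench, 5 to 8 kg in all: a push of over 20 N may shift it. Origin: centre of its underside; x points from its front (drawer side, towards the robot, plane x = -100 mm) to its back, y to its left as the robot sees it, z up.
- till_lining: Grey felt lining of the open tray in the top of the chest, under the lid; 178 by 278 mm, 24 mm high, tools and ring bars in it; its origin, at the centre of its underside, lies 63 mm above the underside of the chest. The fingers must not touch it.
- drawer_left (a joint): How far the left drawer (the +y one of the chest) stands out, in m; 0 = fully home, front flush with the chest. It slides out along the chest's -x, with 1 to 2 N of friction, and stays where it is left.
- drawer_right (a joint): The same for the right drawer (the -y one).
- drawer_left_face (a point): Centre of the outer front face of the left drawer, moving with it; the front is 134 mm wide, 42 mm high, 10 mm thick, plain wood with no handle but a finger notch 34 mm wide and 8 mm deep in the middle of its top edge. The point lies 35.5 mm above the underside of the chest, at chest y = +72 mm.
- drawer_right_face (a point): The same point of the right drawer, an identical one at chest y = -72 mm.
- drawer_left_insert: Grey felt insert with compartments of sorted stones that fills the left drawer behind its front, 164 by 120 mm, 28 mm high; origin at the centre of its underside. The fingers must not touch it.
- drawer_right_insert: The same in the right drawer.
- lid (a joint): Opening angle of the lid in rad; 0 = flat shut, at most 1.45. The lid turns about the chest's y axis on two stiff hinges along the top back edge and stays at any angle; pushing it down at its free edge takes 1 to 4 N.
- lid_hinge (a point): Middle of the hinge line: 100 mm behind the centre of the chest, 88 mm above its underside. Its x and z axes turn with the lid: x lies in the lid and points away from its free edge, z is the normal of its outer face.
- lid_edge (a point): Middle of the free edge of the lid, on its outer (upper) face: in the lid's frame 200 mm from the hinge line along -x and 14 mm above it. The lid is a plain board 300 by 200 mm, 14 mm thick with its lining.
- lid_lining: Grey felt, 4 mm thick, that covers the whole underside of the lid; origin on the hinge line. The fingers must not touch it.
- loupe: Black eye loupe standing beside the chest, 32 mm across, 34 mm high; origin at the centre of its foot. Leave alone.
- jar: Small glass jar with a steel cap, 48 mm across, 62 mm high; origin at the centre of its foot. Leave alone.
- mandrel: Steel ring stick upright on a round foot 64 mm across, 152 mm high; origin at the centre of its foot. Leave alone.
- pin_block: Pale wooden block 50 by 70 mm, 24 mm high, with three metal dies on top (36 mm high in all); origin at the centre of its underside. Leave alone.

How it is judged (in metres and radians):
At the end, for the whole second after the job is handed in: Both drawers are home (each within 3 mm of flush) and the lid lies shut (within 0.03 rad, 6 mm at its free edge); the chest stands flat, at rest, within 25 mm of where it was, and the loupe, jar, ring stick and block within 15 mm of where they were (value of joint each of drawer_left, drawer_right below 0.003 m and value of joint lid below 0.03 rad and distance of chest from where it was at the start of the episode below 0.025 m and angle between chest's own z axis and vertical below 0.03 rad and linear speed of chest below 0.01 m/s and distance of each of loupe, jar, mandrel, pin_block from where it was at the start of the episode below 0.015 m); the robot touches nothing.
It fails at once if the chest was shoved more than 25 mm, lifted or tipped (distance of chest from where it was at the start of the episode above 0.025 m or height (world z) of chest above 0.008 m or angle between chest's own z axis and vertical above 0.06 rad).
It fails at once if the lid was slammed (closing faster than 2.5 rad/s) (velocity of joint lid below -2.5 rad/s).
It fails at once if a drawer was slammed (closing faster than 0.5 m/s) (velocity of joint any of drawer_left, drawer_right below -0.5 m/s).
It fails at once if the fingers touched the felt in a drawer, in the top tray or under the lid (as in gripping a drawer front or the lid) (contact force between the fingers and drawer_left_insert above 0.5 N or contact force between the fingers and drawer_right_insert above 0.5 N or contact force between the fingers and till_lining above 0.5 N or contact force between the fingers and lid_lining above 0.5 N).
It fails at once if a thing standing around the chest was moved more than 15 mm (distance of any of loupe, jar, mandrel, pin_block from where it was at the start of the episode above 0.015 m).
It also fails if it takes over 53 s, if anything falls off the work surface, if the arm or the gripper's body presses on something with over 40 N, if the wrist force passes 120 N, or if a joint passes its speed limit or range.

## Robot

A 7-joint arm with a two-finger parallel gripper is mounted at the origin on the work surface. World frame = base frame: x ahead of the robot, y to its left, z up, the work surface at z = 0. Lengths are in mm, angles in degrees, forces in N, time in s.
With the tool pointing down it reaches from about 400 to 850 mm from the base axis. Payload 10.4 kg.
Tool frame: the origin (TCP) lies midway between the tips of the shut fingers; the grasp point (between the pads) lies 19 mm behind it; x points along the fingers, y is the direction in which the jaws open and shut, and the axes are right-handed (so a half turn about x gives the same grasp; the last joint's range is limited). The gripper opens to 85 mm and grips with 20 to 120 N. Pads are 22 mm wide; open, the fingers measure 114 mm over their backs; the gripper's body (76 mm by 85 mm) begins 54 mm behind the grasp point. The pads swing forward as they close: fully open they stand 13 mm farther back than shut.
Start: joints at [71.643, 19.034, -3.707, 83.658, 1.238, 77.344, -5.071], TCP at [183.407, -597.506, 231.338] pointing down, gripper open.
Joint ranges: [-148.97, 148.97], [-28.65, 121.19], [-84.17, 76.75], [9.2, 138.47], [-72.65, 252.65], [3.7, 117.97], [-149.18, 149.18]. Speed limits (degrees/s): [127.2, 127.2, 159.86, 159.86, 180, 180, 180].

## Interface

Orientations are given as [roll, pitch, yaw] about the fixed x, y, z axes, in that order (R = Rz(yaw) Ry(pitch) Rx(roll)).
In Python, from rig import arm gives the robot as it stands.
- The arm moves only by the tool drive_tool, never from a script. Its argument "steps" is a list of rows, each an object of numbers: "x", "y", "z": the shift along the world's x, y, z in mm; "turn": the turn about the world's z in degrees. In form: [{"x": .., "y": .., "z": .., "turn": ..}, ...]. A call has 1 to 8 rows; each row shifts and turns the pose as measured when the row begins; what a row does not reach is not made up. A row lasts 1/12 s, in which the tool goes at most 41.7 mm and 7.16 degrees, less where a joint would pass 70% of its speed; a pose out of reach is approached as far as the arm can. A call is refused whole if a number of a shift passes 41.7 or a number of a turn 7.16, either way. A call with a gripper value outside its range is refused whole. "gripper" is the finger opening in mm, from 0 to 85.4, set as the call begins (left out, the last holds). The fingers move at their own pace and stop on an object; the grip force is fixed at half the most. Time passes only in rows, so rows that do not move let the fingers close. It gives the time, the measured TCP pose, the force and the opening at its end, in the units of the state.
- arm.read_state(): the state, without advancing time (a new reading comes with each control period).
- arm.snapshot(name): name is "scene" or "top" or "wrist"; returns the picture (480x640x3 uint8, red, green, blue); there is no depth.
- arm.camera_model(name): a dict with "camera_matrix" (3x3 intrinsics, pixels), "origin" and "attitude" of the camera in the world; the wrist camera has in their place "hand_eye" (4x4, takes a point from camera to tool coordinates, whose origin is the TCP and whose axes are the tool frame's). Camera axes: x right, y down, z forward; pixel columns grow to the right and rows downward; lengths in mm; the calibration is good to about 2 mm. A picture is of the moment at which its call begins: read the wrist's pose just before it. camera_model takes no time and is no camera call.
- arm.job_done(): hands the job in, once; it reports no verdict.
The state is a dict: "time": time; "qpos": joint angles; "joint_velocities": joint speeds; "joint_efforts": joint torques, N m; "tcp_pos": TCP position; "ee_rot": TCP orientation; "contact_force": force on the tool from outside, world axes, zero at the start; "wrist_torque": the same for the moment, N m; "finger_gap": opening from 0.0 (shut) to 1.0 (fully open).
Only numpy, scipy, OpenCV 4.12 (cv2) and the standard library are available. Lean on these libraries where they do the work, as an engineer would, in place of code of your own. Each camera call takes 0.05 s, during which the arm holds its last target.

## Working session

There is one attempt and no reset: what is moved stays moved. The work goes in short steps, Python scripts to look and compute and a tool call to move; the robot and the scene stay as the last step left them, time stands still between calls to the robot, and variables do not carry over. Pictures are saved under pics/ and viewed, and the job is handed in when it is done.

Besides the shell and the picture viewer there is one more tool, called after ">>>" as name([rows], argument=value, ...), one row to a line, values as JSON. drive_tool: Moves the arm, as the interface text tells. Its arguments: {"type":"object","properties":{"steps":{"type":"array","items":{"type":"object","properties":{"x":{"type":"number"},"y":{"type":"number"},"z":{"type":"number"},"turn":{"type":"number"}}}},"gripper":{"type":"number"}},"required":["steps"]}

```bash
ls; mkdir -p pics; python3 - <<'E'
from rig import arm
import cv2
print(arm.read_state())
for n in("scene","top","wrist"):
    cv2.imwrite(f"pics/{n}0.png",arm.snapshot(n)[:,:,::-1])
    print(n,arm.camera_model(n))
E
```

```text
pics
{'time': 0.0, 'qpos': array([71.64234027, 19.07314693, -3.70783876, 83.70390905,  1.23789593,
       77.3436511 , -5.0697191 ]), 'joint_velocities': array([-0.09961655,  0.1326348 ,  0.07104958, -0.10770464,  0.07441155,
        0.05310007, -0.04924022]), 'joint_efforts': array([ 7.78090107e-04, -6.25454450e+01,  4.96871537e-02, -3.91604805e+01,
        1.64072856e-02,  9.89147782e-03, -1.68218310e-05]), 'tcp_pos': array([ 183.28257624, -597.14286188,  230.52065974]), 'ee_rot': array([-87.37232636,  89.91916003, 109.69339491]), 'contact_force': array([0.21836159, 0.14938177, 0.34319366]), 'wrist_torque': array([-0.0272154 , -0.02134222, -0.0087881 ]), 'finger_gap': 0.9985403410149742}
scene {'camera_matrix': array([[506.22631892,   0.        , 320.63290805],
       [  0.        , 506.22631892, 242.05052859],
       [  0.        ,   0.        ,   1.        ]]), 'origin': array([442.1043647 , 431.03386685, 753.17891917]), 'attitude': array([-147.90908399,   -0.43886982, -159.72765412])}
top {'camera_matrix': array([[533.67268119,   0.        , 315.38530435],
       [  0.        , 533.67268119, 241.22132836],
       [  0.        ,   0.        ,   1.        ]]), 'origin': array([ 368.02697135,   13.41570188, 1061.3619422 ]), 'attitude': array([-166.71766785,    0.20800448,  -85.60022992])}
wrist {'camera_matrix': array([[388.33801192,   0.        , 318.59001456],
       [  0.        , 388.33801192, 238.02631459],
       [  0.        ,   0.        ,   1.        ]]), 'hand_eye': array([[ 7.43421614e-04, -3.15316530e-01,  9.48986266e-01,
        -1.42658064e+02],
       [ 9.99999672e-01, -7.02429726e-05, -8.06724152e-04,
         6.90982984e-01],
       [ 3.21033076e-04,  9.48986555e-01,  3.15316374e-01,
        -8.10647752e+01],
       [ 0.00000000e+00,  0.00000000e+00,  0.00000000e+00,
         1.00000000e+00]])}
```

View pics/scene0.png

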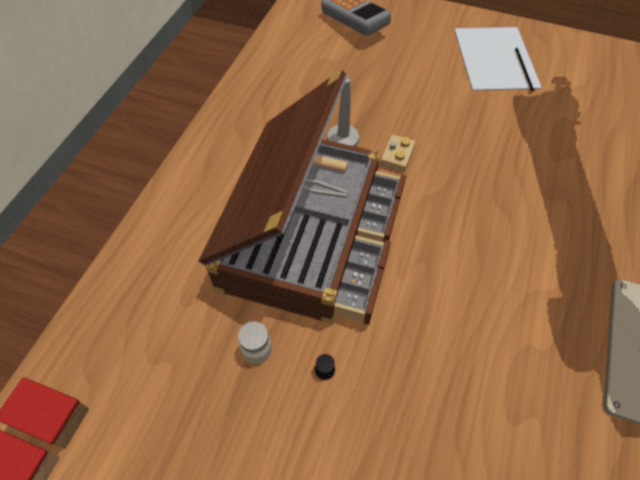

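View pics/top0.png

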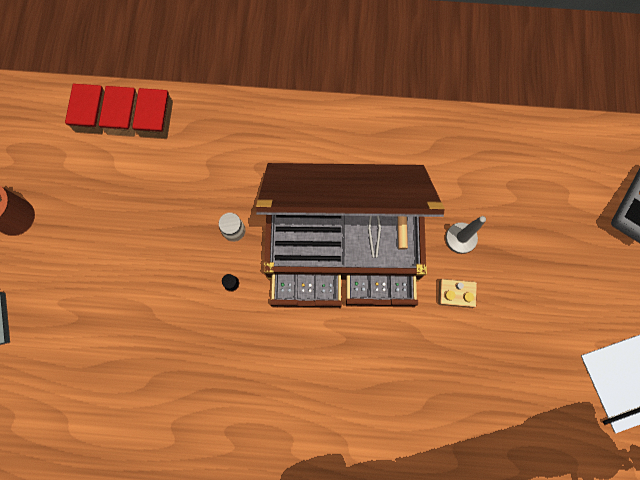

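View pics/wrist0.png

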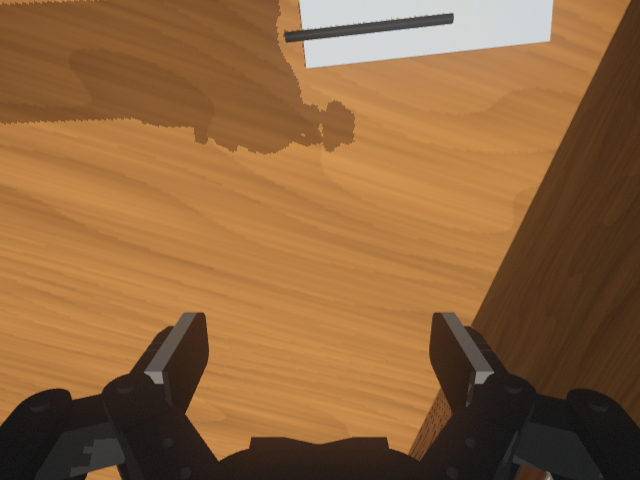

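The top view shows the chest with both drawers out and the lid partly open. The loupe (230,283) and jar (231,226) are on its left, and the ring stick (463,235) and block (458,292) on its right. Next I'll enlarge it to pick out the corners.

```bash
cat > h.py <<'E'
import numpy as np, cv2
from scipy.spatial.transform import Rotation as R
from rig import arm
def cam(n):
    m=arm.camera_model(n); return m["camera_matrix"],np.array(m["origin"]),R.from_euler("xyz",m["attitude"],degrees=True).as_matrix()
def ray(n,uv):
    K,o,A=cam(n); return o,A@np.linalg.solve(K,[uv[0],uv[1],1])
def plane(n,uv,z):
    o,d=ray(n,uv); return o+d*(z-o[2])/d[2]
def tri(uv1,uv2,n1="top",n2="scene"):
    a,d=ray(n1,uv1);b,e=ray(n2,uv2);d=d/np.linalg.norm(d);e=e/np.linalg.norm(e)
    s=np.linalg.lstsq(np.c_[d,-e],b-a,rcond=None)[0]
    p,q=a+d*s[0],b+e*s[1]; return (p+q)/2,np.linalg.norm(p-q)
def proj(n,p):
    K,o,A=cam(n); q=K@(A.T@(np.array(p)-o)); return q[:2]/q[2]
E
python3 - <<'E'
import cv2
a=cv2.imread("pics/top0.png")[150:320,245:455]; cv2.imwrite("pics/tz.png",cv2.resize(a,None,fx=3.8,fy=3.5,interpolation=cv2.INTER_CUBIC))
a=cv2.imread("pics/scene0.png")[60:330,195:425]; cv2.imwrite("pics/sz.png",cv2.resize(a,None,fx=2.2,fy=2.2,interpolation=cv2.INTER_CUBIC))
E
```

```text
(no output)
```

View pics/tz.png

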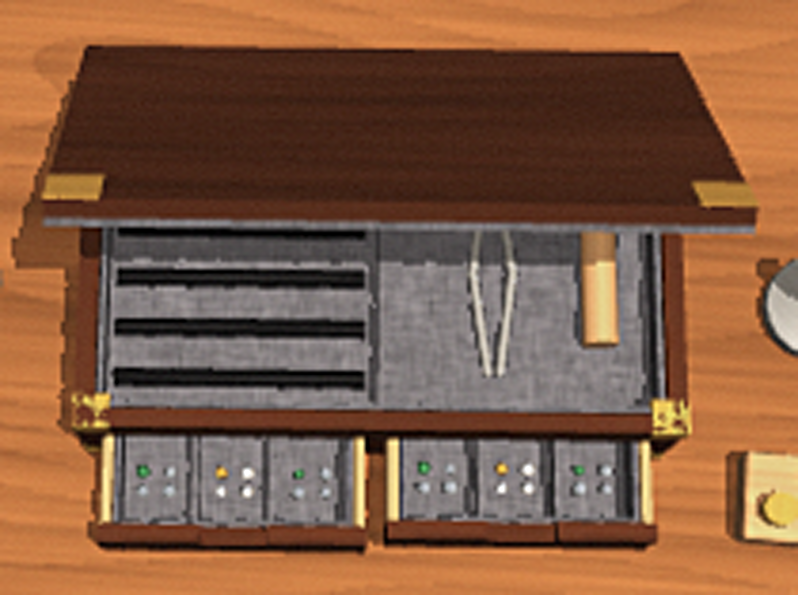

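View pics/sz.png

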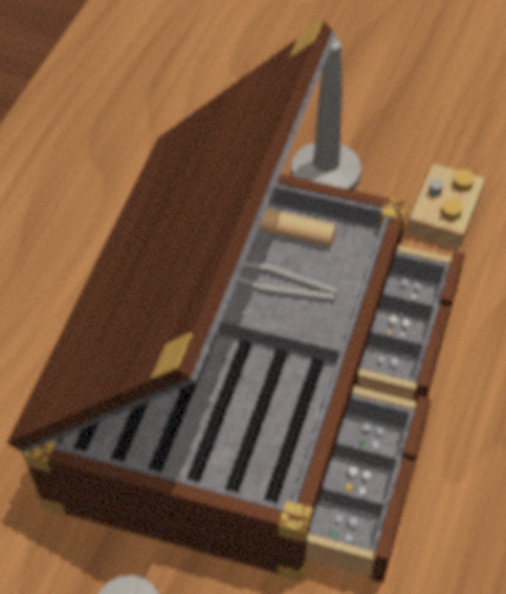

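```bash
python3 - <<'E'
from h import *
np.set_printoptions(precision=1,suppress=True)
t=lambda x,y:(245+x/3.8,150+y/3.5)
s=lambda x,y:(195+x/2.2,60+y/2.2)
fl,fr=plane("top",t(70,428),88),plane("top",t(688,435),88)
print("front top",fl,fr,np.linalg.norm(fl-fr))
for a in((97,540),(363,545),(388,543),(654,545)): print("drawer",plane("top",t(*a),56.5))
L=tri(t(45,203),s(185,374)); Rr=tri(t(755,210),s(325,25)); print("lid edge",L,Rr)
print("hinge outer",tri(t(88,45),s(12,440)),tri(t(682,52),s(158,140)))
print("front tri",tri(t(70,428),s(302,536)),tri(t(688,435),s(405,215)))
print("drawer tri",tri(t(97,540),s(384,556)), tri(t(654,545),s(460,255)))
for n,uv,z in(("loupe",(230,280),34),("jar",(230,221),62),("block",(458,292),30),("mandrel",(462,240),5),("mtop",(481,220),152)): print(n,plane("top",uv,z))
st=arm.read_state(); print(R.from_euler("xyz",st["ee_rot"],degrees=True).as_matrix())
E
```

```text
front top [530.7 125.9  88. ] [ 549.8 -173.9   88. ] 300.37432246511196
drawer [476.2 110.1  56.5]
drawer [483.6 -21.5  56.5]
drawer [485.6 -33.7  56.5]
drawer [ 494.6 -165.    56.5]
lid edge (array([605.8, 129. , 240.1]), np.float64(5.28467209434898)) (array([ 625.6, -169.3,  241.8]), np.float64(3.3593098306931606))
hinge outer (array([739.2, 136.4,  98.2]), np.float64(4.91043528638983)) (array([ 762. , -164.2,   90.1]), np.float64(3.1167828639300508))
front tri (array([531.4, 126.8,  80.2]), np.float64(1.137887023598912)) (array([ 551.7, -177.6,   68. ]), np.float64(3.6420120039094406))
drawer tri (array([476.6, 110.2,  55.4]), np.float64(0.5105783462269202)) (array([ 496.7, -165.9,   52. ]), np.float64(3.1157767826290677))
loupe [519.6 195.5  34. ]
jar [630.6 203.6  62. ]
block [ 530.6 -247.8   30. ]
mandrel [ 641.5 -260.6    5. ]
mtop [ 642.4 -255.4  152. ]
[[-0.   0.3 -1. ]
 [ 0.  -1.  -0.3]
 [-1.  -0.   0. ]]
```

>>> drive_tool([
  {"z": 40},
  {"z": 40},
  {"x": 25, "y": 32, "turn": -4},
  {"x": 25, "y": 32, "turn": -4},
  {"x": 25, "y": 32, "turn": -4},
  {"x": 25, "y": 32, "turn": -1.4},
  {"x": 25, "y": 32},
  {"x": 25, "y": 32},
], gripper=0)

```text
invalid input at $.steps[0]: expected keys x, y, z, turn
```

>>> drive_tool([
  {"x": 25, "y": 32},
  {"x": 25, "y": 32},
  {"x": 25, "y": 32},
  {"x": 25, "y": 32},
  {"x": 25, "y": 32},
  {"x": 25, "y": 32},
  {"x": 0},
  {"x": 0},
])

```text
invalid input at $.steps[0]: expected keys x, y, z, turn
```

>>> drive_tool([
  {"x": 0, "y": 0, "z": 40, "turn": 0},
  {"x": 0, "y": 0, "z": 40, "turn": 0},
  {"x": 25, "y": 32, "z": 0, "turn": -4},
  {"x": 25, "y": 32, "z": 0, "turn": -4},
  {"x": 25, "y": 32, "z": 0, "turn": -4},
  {"x": 25, "y": 32, "z": 0, "turn": -1.4},
  {"x": 25, "y": 32, "z": 0, "turn": 0},
  {"x": 25, "y": 32, "z": 0, "turn": 0},
], gripper=0)

```text
time: 0.82
tcp_pos: [327.7, -403.1, 310.3]
ee_rot: [-63.1, 89.7, 118.9]
contact_force: [1.1, 0.1, -0.5]
finger_gap: 0.003
```

>>> drive_tool([
  {"x": 25, "y": 32, "z": 0, "turn": 0},
  {"x": 25, "y": 32, "z": 0, "turn": 0},
  {"x": 25, "y": 32, "z": 0, "turn": 0},
  {"x": 25, "y": 32, "z": 0, "turn": 0},
  {"x": 25, "y": 32, "z": 0, "turn": 0},
  {"x": 25, "y": 32, "z": 0, "turn": 0},
  {"x": 25, "y": 32, "z": 0, "turn": 0},
  {"x": 25, "y": 32, "z": 0, "turn": 0},
])

```text
time: 1.48
tcp_pos: [529.2, -137.6, 310.5]
ee_rot: [-48.2, 89.8, 133.8]
contact_force: [0.4, -0.4, 0.7]
finger_gap: -0.001
```

>>> drive_tool([
  {"x": 25, "y": 32, "z": 0, "turn": 0},
  {"x": 25, "y": 32, "z": 0, "turn": 0},
  {"x": 25, "y": 32, "z": 0, "turn": 0},
  {"x": 22, "y": 30, "z": 0, "turn": 0},
  {"x": 0, "y": 0, "z": 0, "turn": 0},
])

```text
time: 1.9
tcp_pos: [629.8, 1.7, 308.4]
ee_rot: [-60.5, 89.5, 121.8]
contact_force: [0.8, 0.1, -0.1]
finger_gap: -0.006
```

```bash
python3 - <<'E'
from h import *
st=arm.read_state(); print(st)
print(R.from_euler("xyz",st["ee_rot"],degrees=True).as_matrix().round(3))
a=arm.snapshot("scene")[:,:,::-1]; cv2.imwrite("pics/s1.png",a)
a=arm.snapshot("top")[:,:,::-1]; cv2.imwrite("pics/t1.png",a)
E
```

```text
{'time': 1.9, 'qpos': array([ 19.68079633,  21.44563483, -32.60031726,  74.02225907,
        10.92044991,  87.87819266, -99.22787253]), 'joint_velocities': array([ 1.61340652, -1.52665828,  2.69843673,  1.58932337, -0.47713944,
        0.552246  ,  3.09295333]), 'joint_efforts': array([  2.38608107, -59.15394902,  -3.90015006, -42.12611318,
         1.26420669,   0.12858746,  -1.34676967]), 'tcp_pos': array([629.79936463,   1.69594906, 308.44743241]), 'ee_rot': array([-60.54038083,  89.52132342, 121.75696229]), 'contact_force': array([ 0.75155835,  0.07163679, -0.13214815]), 'wrist_torque': array([0.02441042, 0.00667347, 0.0416021 ]), 'finger_gap': -0.005802305976388175}
[[-0.004  0.04  -0.999]
 [ 0.007 -0.999 -0.04 ]
 [-1.    -0.007  0.004]]
```

View pics/s1.png

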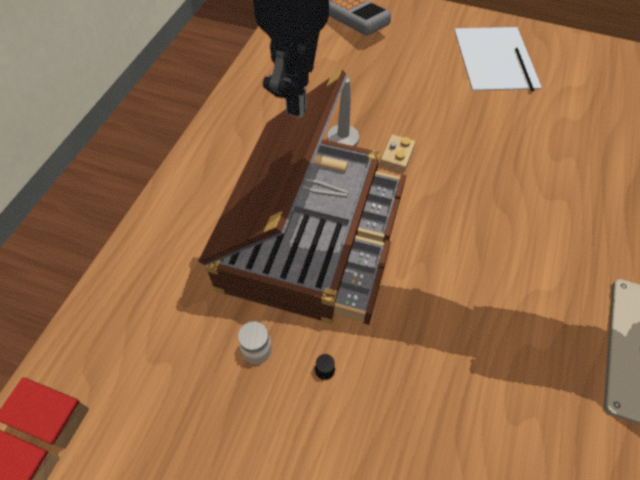

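>>> drive_tool([
  {"x": 10, "y": -22, "z": -15, "turn": 1},
  {"x": 0, "y": 0, "z": -20, "turn": 0},
  {"x": 0, "y": 0, "z": -15, "turn": 0},
  {"x": 0, "y": 0, "z": -8, "turn": 0},
  {"x": 0, "y": 0, "z": 0, "turn": 0},
])

```text
time: 2.42
tcp_pos: [637.3, -34.0, 250.0]
ee_rot: [2.3, 89.8, -175.0]
contact_force: [0.7, -0.4, -0.3]
finger_gap: -0.006
```

```bash
python3 - <<'E'
from h import *
a=arm.snapshot("scene")[40:280,180:420,::-1]; cv2.imwrite("pics/s2.png",cv2.resize(a,None,fx=2.4,fy=2.4))
E
```

```text
(no output)
```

View pics/s2.png

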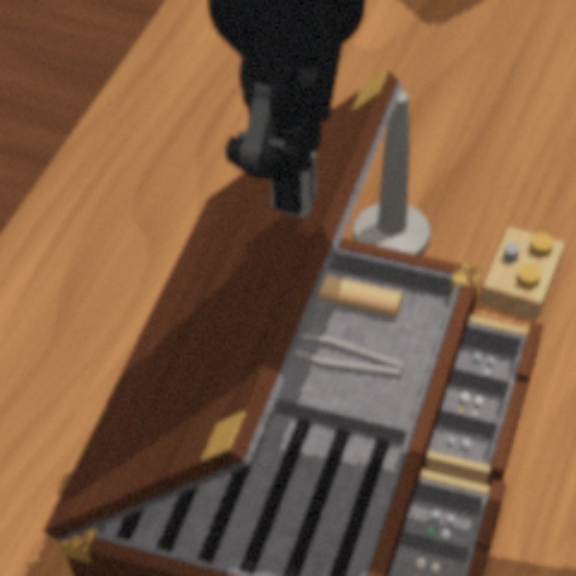

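The fingertips are just behind and above the outer face of the lid, near the free edge. I'll centre them and come down to contact.

>>> drive_tool([
  {"x": 0, "y": 10, "z": -6, "turn": 0},
  {"x": 0, "y": 0, "z": -6, "turn": 0},
  {"x": 0, "y": 0, "z": -5, "turn": 0},
  {"x": 0, "y": 0, "z": -5, "turn": 0},
])

```text
time: 2.8
tcp_pos: [638.6, -23.6, 231.7]
ee_rot: [160.0, 89.8, -17.4]
contact_force: [1.1, 0.5, 2.7]
finger_gap: -0.002
```

>>> drive_tool([
  {"x": -7, "y": 0, "z": -8, "turn": 0},
  {"x": -7, "y": 0, "z": -8, "turn": 0},
  {"x": -7, "y": 0, "z": -8, "turn": 0},
])

```text
time: 3.05
tcp_pos: [619.5, -23.2, 208.7]
ee_rot: [168.9, 89.4, -8.4]
contact_force: [0.5, -0.5, 2.6]
finger_gap: -0.002
```

>>> drive_tool([
  {"x": -7, "y": 0, "z": -9, "turn": 0},
  {"x": -7, "y": 0, "z": -9, "turn": 0},
  {"x": -6, "y": 0, "z": -10, "turn": 0},
  {"x": -6, "y": 0, "z": -10, "turn": 0},
])

```text
time: 3.38
tcp_pos: [594.2, -23.9, 171.4]
ee_rot: [165.3, 89.0, -12.1]
contact_force: [1.6, -1.0, 1.6]
finger_gap: -0.001
```

```bash
python3 - <<'E'
from h import *
a=arm.snapshot("scene")[40:280,180:420,::-1]; cv2.imwrite("pics/s3.png",cv2.resize(a,None,fx=2.4,fy=2.4))
E
```

```text
(no output)
```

View pics/s3.png

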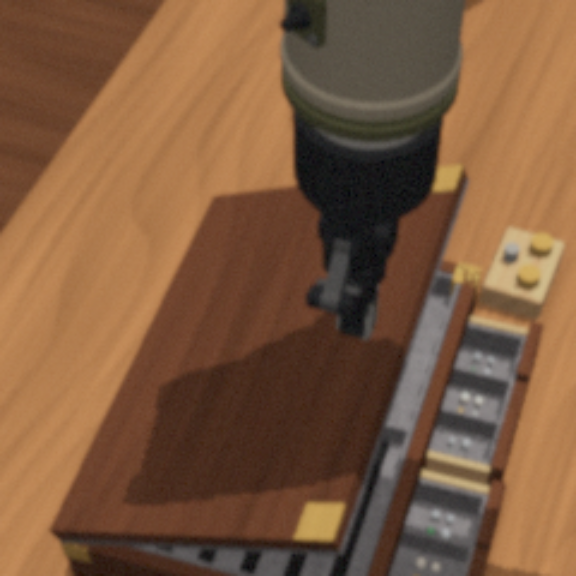

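The lid is following and is down to about 25°. I'll carry on along the arc.

>>> drive_tool([
  {"x": -4, "y": 0, "z": -10, "turn": 0},
  {"x": -4, "y": 0, "z": -10, "turn": 0},
  {"x": -3, "y": 0, "z": -10, "turn": 0},
  {"x": -3, "y": 0, "z": -10, "turn": 0},
])

```text
time: 3.77
tcp_pos: [579.6, -24.1, 130.1]
ee_rot: [163.0, 88.9, -14.3]
contact_force: [1.0, -1.0, 1.2]
finger_gap: -0.004
```

>>> drive_tool([
  {"x": -2, "y": 0, "z": -9, "turn": 0},
  {"x": -1, "y": 0, "z": -8, "turn": 0},
  {"x": -1, "y": 0, "z": -6, "turn": 0},
])

```text
time: 4.02
tcp_pos: [574.9, -24.2, 104.0]
ee_rot: [162.5, 88.9, -14.9]
contact_force: [0.9, -1.4, 1.4]
finger_gap: -0.001
```

>>> drive_tool([
  {"x": 0, "y": 0, "z": -3, "turn": 0},
  {"x": 0, "y": 0, "z": -2, "turn": 0},
])

```text
time: 4.18
tcp_pos: [574.8, -24.2, 101.9]
ee_rot: [156.8, 89.0, -20.6]
contact_force: [-18.4, -1.8, 39.9]
finger_gap: -0.005
```

>>> drive_tool([
  {"x": 0, "y": 0, "z": 10, "turn": 0},
  {"x": 0, "y": 0, "z": 30, "turn": 0},
  {"x": -36, "y": 18, "z": 0, "turn": 0},
  {"x": -36, "y": 18, "z": 0, "turn": 0},
  {"x": -36, "y": 18, "z": 0, "turn": 0},
  {"x": -24, "y": 12, "z": 0, "turn": 0},
  {"x": 0, "y": 0, "z": 0, "turn": 0},
])

```text
time: 4.77
tcp_pos: [440.6, 44.6, 142.9]
ee_rot: [165.7, 88.9, -11.8]
contact_force: [1.4, -0.3, 0.6]
finger_gap: 0.001
```

```bash
python3 - <<'E'
from h import *
a=arm.snapshot("scene")[:,:,::-1]; cv2.imwrite("pics/s4.png",a)
a=arm.snapshot("top")[:,:,::-1]; cv2.imwrite("pics/t4.png",a)
print(arm.read_state()["tcp_pos"],arm.read_state()["contact_force"])
E
```

```text
[443.86491743  42.59029212 143.32641745] [ 0.38544161 -0.39954778 -0.53124471]
```

View pics/s4.png

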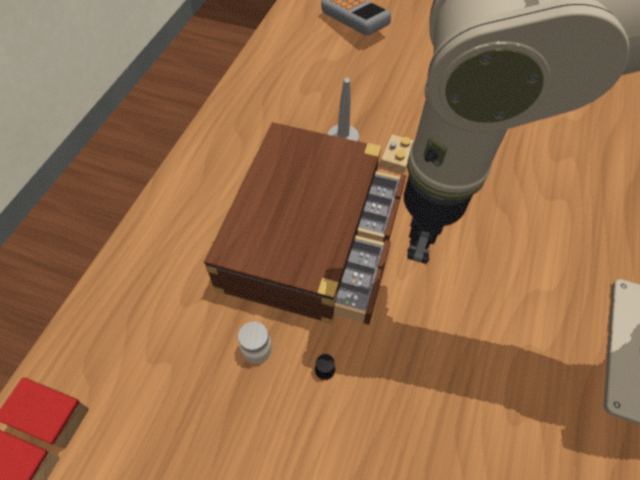

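View pics/t4.png

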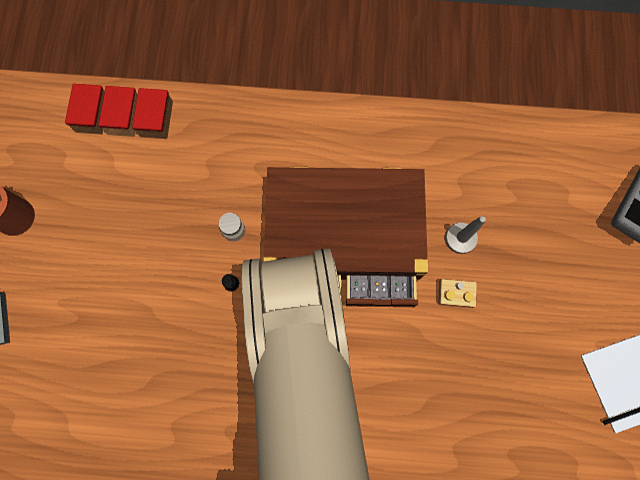

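The lid is shut and the fingertips are in front of the left drawer. I'll go down to z ≈ 42 to push it.

>>> drive_tool([
  {"x": -1, "y": 0, "z": -35, "turn": 0},
  {"x": 0, "y": 0, "z": -35, "turn": 0},
  {"x": 0, "y": 0, "z": -24, "turn": 0},
  {"x": 0, "y": 0, "z": -5, "turn": 0},
  {"x": 0, "y": 0, "z": 0, "turn": 0},
])

```text
time: 5.28
tcp_pos: [449.4, 41.0, 42.6]
ee_rot: [174.9, 88.3, -3.0]
contact_force: [0.7, 0.6, 0.0]
finger_gap: 0.002
```

>>> drive_tool([
  {"x": 10, "y": 2, "z": 0, "turn": 0},
  {"x": 8, "y": 1, "z": 0, "turn": 0},
  {"x": 8, "y": 1, "z": 0, "turn": 0},
  {"x": 8, "y": 0.5, "z": 0, "turn": 0},
])

```text
time: 5.62
tcp_pos: [486.4, 44.5, 44.9]
ee_rot: [175.0, 88.4, -2.9]
contact_force: [-1.1, 0.7, 0.0]
finger_gap: -0.0
```

>>> drive_tool([
  {"x": 8, "y": 0.5, "z": 0, "turn": 0},
  {"x": 8, "y": 0.5, "z": 0, "turn": 0},
  {"x": 8, "y": 0.5, "z": 0, "turn": 0},
])

```text
time: 5.87
tcp_pos: [514.1, 46.0, 46.5]
ee_rot: [175.2, 88.3, -2.8]
contact_force: [-1.2, -0.7, 0.3]
finger_gap: -0.001
```

>>> drive_tool([
  {"x": -3, "y": 0, "z": -4, "turn": 0},
  {"x": 0, "y": 0, "z": -2, "turn": 0},
  {"x": 0, "y": 0, "z": 0, "turn": 0},
])

```text
time: 6.12
tcp_pos: [513.8, 46.5, 40.6]
ee_rot: [177.5, 88.1, -0.5]
contact_force: [-0.6, 0.8, -0.8]
finger_gap: -0.0
```

```bash
python3 - <<'E'
from h import *
a=arm.snapshot("scene")[150:350,280:480,::-1]; cv2.imwrite("pics/s5.png",cv2.resize(a,None,fx=3,fy=3))
print(arm.read_state()["tcp_pos"],arm.read_state()["contact_force"])
E
```

```text
[513.56015305  46.43303514  40.66264646] [0.16752875 0.65255888 0.04313011]
```

View pics/s5.png

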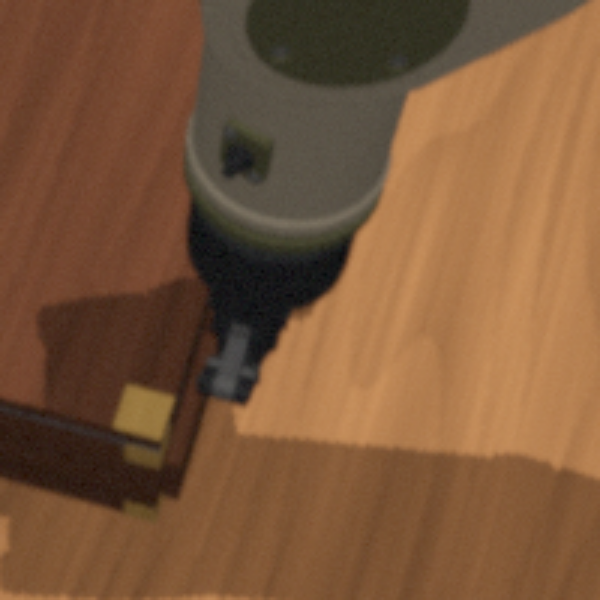

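The drawer is nearly home. I'll finish in small steps and watch the force.

>>> drive_tool([
  {"x": 4, "y": 0.2, "z": -0.5, "turn": 0},
  {"x": 3, "y": 0.2, "z": -0.5, "turn": 0},
  {"x": 2, "y": 0, "z": -0.5, "turn": 0},
])

```text
time: 6.42
tcp_pos: [522.0, 46.7, 39.1]
ee_rot: [175.9, 88.2, -2.1]
contact_force: [-1.2, 0.3, 1.7]
finger_gap: -0.002
```

>>> drive_tool([
  {"x": 2, "y": 0, "z": 0, "turn": 0},
])

```text
time: 6.5
tcp_pos: [523.0, 46.7, 38.7]
ee_rot: [174.7, 88.3, -3.3]
contact_force: [-17.1, -0.3, 11.1]
finger_gap: 0.0
```

>>> drive_tool([
  {"x": 1.5, "y": 0, "z": 0, "turn": 0},
])

```text
time: 6.58
tcp_pos: [522.8, 46.6, 38.6]
ee_rot: [171.9, 88.6, -6.1]
contact_force: [-17.9, -0.7, 18.5]
finger_gap: -0.001
```

>>> drive_tool([
  {"x": -12, "y": 0, "z": 0, "turn": 0},
  {"x": -35, "y": 0, "z": 0, "turn": 0},
  {"x": -25, "y": -20, "z": 20, "turn": 0},
  {"x": 0, "y": -38, "z": 15, "turn": 0},
  {"x": 0, "y": -40, "z": 0, "turn": 0},
  {"x": 0, "y": -38, "z": 0, "turn": 0},
  {"x": 0, "y": 0, "z": 0, "turn": 0},
])

```text
time: 7.17
tcp_pos: [448.3, -91.5, 75.8]
ee_rot: [172.1, 88.4, -5.4]
contact_force: [0.5, 0.1, 0.2]
finger_gap: 0.002
```

```bash
python3 - <<'E'
from h import *
a=arm.snapshot("scene")[120:340,230:450,::-1]; cv2.imwrite("pics/s6.png",cv2.resize(a,None,fx=2.7,fy=2.7,interpolation=cv2.INTER_CUBIC))
a=arm.snapshot("top")[240:330,245:455,::-1]; cv2.imwrite("pics/t6.png",cv2.resize(a,None,fx=3.8,fy=3.8,interpolation=cv2.INTER_CUBIC))
print(arm.read_state()["tcp_pos"],arm.read_state()["contact_force"])
E
```

```text
[448.62294841 -85.90627383  75.48701426] [ 0.46053403  1.10180635 -0.04420801]
```

View pics/s6.png

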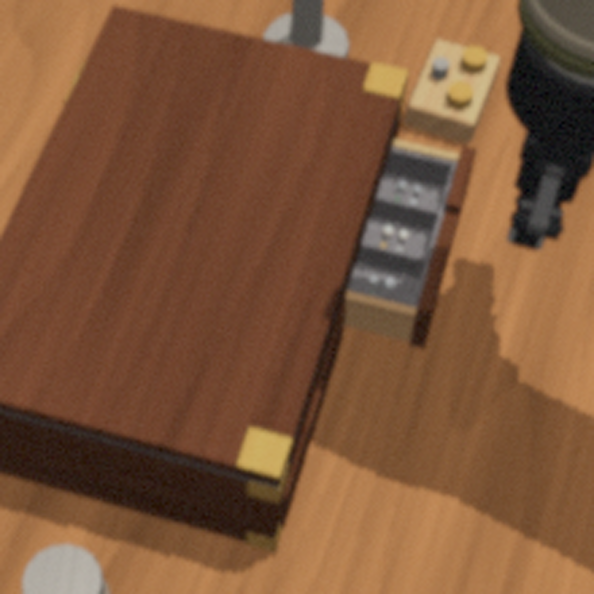

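View pics/t6.png

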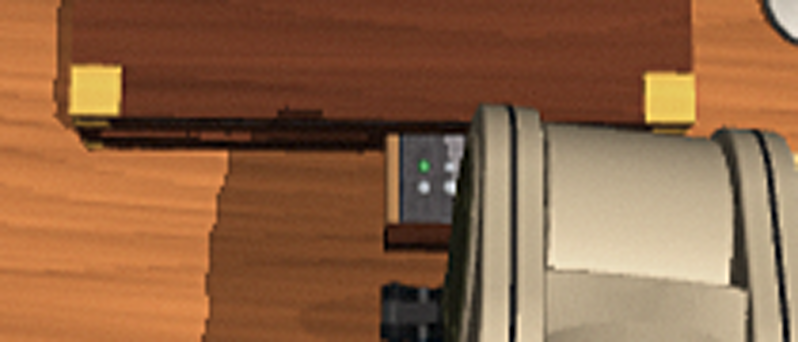

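>>> drive_tool([
  {"x": 0, "y": -13, "z": -18, "turn": 0},
  {"x": 0, "y": 0, "z": -15, "turn": 0},
  {"x": 0, "y": 0, "z": -1, "turn": 0},
  {"x": 0, "y": 0, "z": 0, "turn": 0},
])

```text
time: 7.6
tcp_pos: [450.7, -95.0, 41.4]
ee_rot: [179.1, 88.3, 2.1]
contact_force: [0.6, 0.2, -0.4]
finger_gap: 0.003
```

>>> drive_tool([
  {"x": 10, "y": -2, "z": -0.5, "turn": 1},
  {"x": 10, "y": -1, "z": -0.5, "turn": 1},
  {"x": 8, "y": 0, "z": -0.5, "turn": 0},
  {"x": 8, "y": 0, "z": -0.5, "turn": 0},
])

```text
time: 7.93
tcp_pos: [490.2, -95.6, 41.1]
ee_rot: [178.4, 88.3, 3.8]
contact_force: [-0.9, 0.9, 0.7]
finger_gap: -0.002
```

>>> drive_tool([
  {"x": 8, "y": 0.5, "z": -0.5, "turn": 0},
  {"x": 8, "y": 0.5, "z": -0.5, "turn": 0},
  {"x": 8, "y": 0.5, "z": -0.5, "turn": 0},
])

```text
time: 8.18
tcp_pos: [517.8, -93.8, 40.1]
ee_rot: [178.3, 88.2, 3.8]
contact_force: [-1.7, -0.5, 2.8]
finger_gap: 0.001
```

>>> drive_tool([
  {"x": 4, "y": 0.3, "z": 0, "turn": 0},
  {"x": 3, "y": 0.2, "z": 0, "turn": 0},
])

```text
time: 8.35
tcp_pos: [526.9, -93.1, 40.0]
ee_rot: [178.8, 88.2, 4.2]
contact_force: [-0.6, -0.3, 0.6]
finger_gap: -0.003
```

>>> drive_tool([
  {"x": 2, "y": 0, "z": 0, "turn": 0},
])

```text
time: 8.43
tcp_pos: [529.3, -92.9, 39.9]
ee_rot: [179.1, 88.2, 4.6]
contact_force: [-1.2, 0.8, 0.8]
finger_gap: -0.004
```

>>> drive_tool([
  {"x": 2, "y": 0, "z": 0, "turn": 0},
])

```text
time: 8.52
tcp_pos: [531.4, -92.9, 39.8]
ee_rot: [179.4, 88.2, 4.8]
contact_force: [-1.5, 0.0, 1.1]
finger_gap: -0.001
```

>>> drive_tool([
  {"x": 1.5, "y": 0, "z": 0, "turn": 0},
])

```text
time: 8.6
tcp_pos: [532.2, -92.9, 39.7]
ee_rot: [179.6, 88.3, 5.0]
contact_force: [-12.7, 0.8, 8.7]
finger_gap: -0.0
```

>>> drive_tool([
  {"x": 1, "y": 0, "z": 0, "turn": 0},
])

```text
time: 8.68
tcp_pos: [532.1, -93.0, 39.5]
ee_rot: [179.5, 88.5, 5.0]
contact_force: [-9.5, 0.4, 8.1]
finger_gap: -0.004
```

Both stops came where predicted. I'll back off clear and check.

>>> drive_tool([
  {"x": -15, "y": 0, "z": 0, "turn": 0},
  {"x": -40, "y": 0, "z": 0, "turn": 0},
  {"x": -25, "y": 0, "z": 20, "turn": 0},
  {"x": 0, "y": 0, "z": 40, "turn": 0},
  {"x": 0, "y": 0, "z": 40, "turn": 0},
  {"x": 0, "y": -25, "z": 30, "turn": 0},
  {"x": 0, "y": -40, "z": 0, "turn": 0},
  {"x": 0, "y": -40, "z": 0, "turn": 0},
])

```text
time: 9.35
tcp_pos: [446.5, -192.0, 175.3]
ee_rot: [178.3, 88.5, 4.6]
contact_force: [1.9, -0.1, -0.3]
finger_gap: -0.003
```

>>> drive_tool([
  {"x": -10, "y": -40, "z": 0, "turn": 0},
  {"x": -10, "y": -40, "z": 0, "turn": 0},
  {"x": -10, "y": -40, "z": 0, "turn": 0},
  {"x": -10, "y": -40, "z": 0, "turn": 0},
  {"x": -10, "y": -40, "z": 0, "turn": 0},
  {"x": -10, "y": -40, "z": 0, "turn": 0},
  {"x": 0, "y": 0, "z": 0, "turn": 0},
])

```text
time: 9.93
tcp_pos: [382.1, -444.1, 179.2]
ee_rot: [158.7, 88.0, -15.3]
contact_force: [-1.3, -0.1, 0.1]
finger_gap: -0.0
```

```bash
python3 - <<'E'
from h import *
a=arm.snapshot("scene")[:,:,::-1]; cv2.imwrite("pics/s7f.png",a)
g=lambda a:(255*(a/255.)**.55).astype('uint8')
cv2.imwrite("pics/s7.png",cv2.resize(g(a[130:330,260:420]),None,fx=3,fy=3,interpolation=cv2.INTER_CUBIC))
a=arm.snapshot("top")[:,:,::-1]; cv2.imwrite("pics/t7f.png",a)
cv2.imwrite("pics/t7.png",cv2.resize(g(a[240:330,245:455]),None,fx=3.8,fy=5,interpolation=cv2.INTER_CUBIC))
print(arm.read_state()["tcp_pos"],arm.read_state()["contact_force"])
E
```

```text
[ 385.71145837 -437.96656921  179.31859482] [ 0.70888193  0.23341566 -0.55154413]
```

View pics/s7.png

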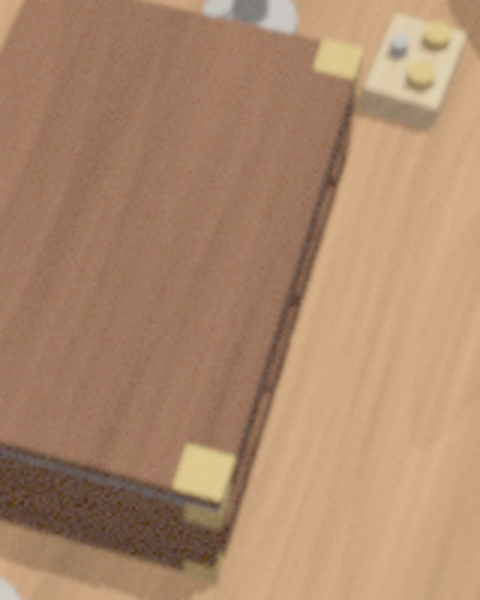

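View pics/t7.png

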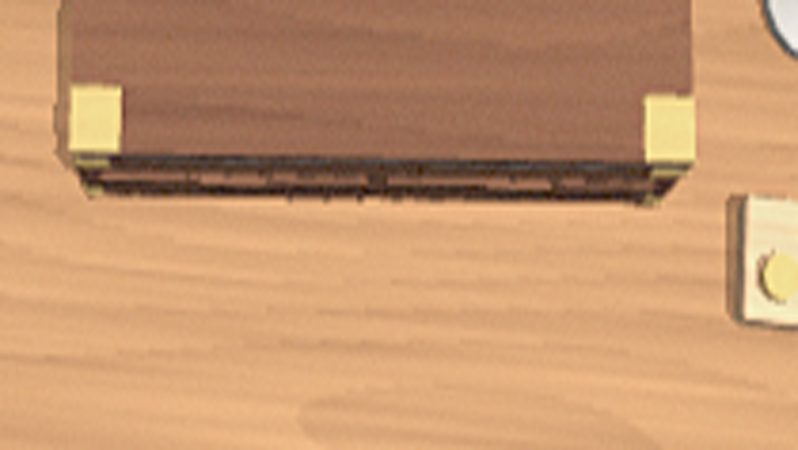

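View pics/t7f.png

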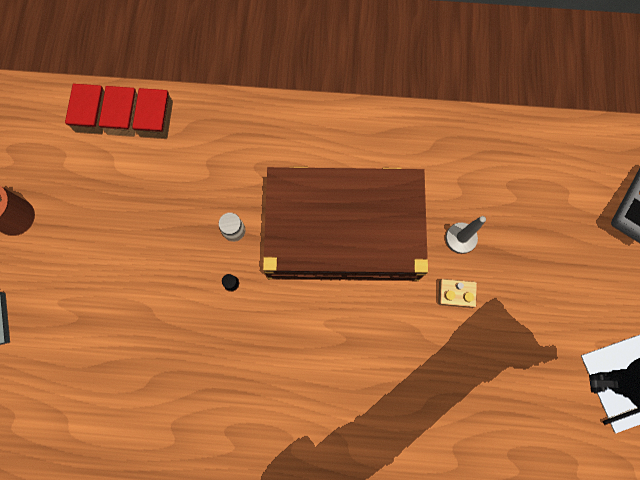

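The drawers look flush at about 1.7 mm per pixel. There is plenty of time, so I'll take a close wrist view from above the front plane.

>>> drive_tool([
  {"x": 7, "y": 40, "z": 0, "turn": 0},
  {"x": 7, "y": 40, "z": 0, "turn": 0},
  {"x": 7, "y": 40, "z": 0, "turn": 0},
  {"x": 7, "y": 40, "z": 0, "turn": 0},
  {"x": 7, "y": 40, "z": 0, "turn": 0},
  {"x": 7, "y": 40, "z": 0, "turn": 0},
  {"x": 7, "y": 40, "z": 0, "turn": 0},
  {"x": 7, "y": 40, "z": 0, "turn": 0},
])

```text
time: 10.7
tcp_pos: [438.1, -113.2, 178.6]
ee_rot: [157.7, 87.8, -16.1]
contact_force: [1.0, -0.5, 0.2]
finger_gap: 0.002
```

>>> drive_tool([
  {"x": 7, "y": 40, "z": 0, "turn": 0},
  {"x": 4, "y": 30, "z": 0, "turn": 0},
  {"x": 0, "y": 0, "z": 0, "turn": 0},
  {"x": 0, "y": 0, "z": 0, "turn": 0},
])

```text
time: 11.03
tcp_pos: [448.0, -27.3, 179.8]
ee_rot: [155.8, 87.6, -16.8]
contact_force: [0.0, -0.6, 0.8]
finger_gap: 0.0
```

```bash
python3 - <<'E'
from h import *
print(arm.read_state()["tcp_pos"])
a=arm.snapshot("wrist")[:,:,::-1]
cv2.imwrite("pics/w8.png",(255*(a/255.)**.6).astype('uint8'))
E
```

```text
[448.03209537 -27.30843841 179.76591669]
```

View pics/w8.png

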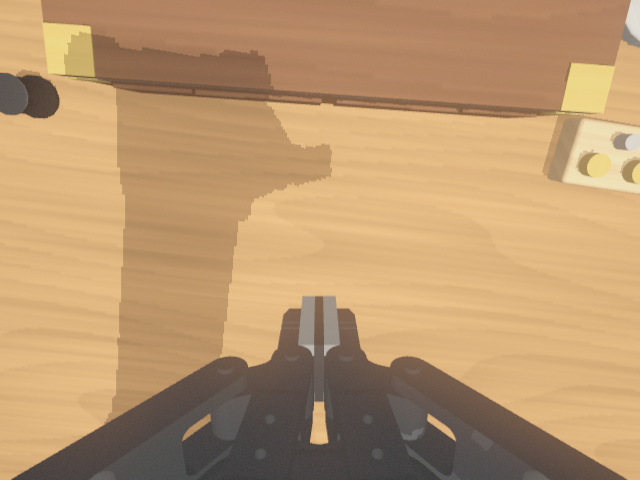

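```bash
python3 - <<'E'
import cv2
a=cv2.imread("pics/w8.png")
l=cv2.resize(a[60:125,40:340],None,fx=2.6,fy=4.5,interpolation=cv2.INTER_CUBIC);r=cv2.resize(a[60:125,320:620],None,fx=2.6,fy=4.5,interpolation=cv2.INTER_CUBIC)
cv2.imwrite("pics/w8z.png",cv2.vconcat([l,r]))
E
```

View pics/w8z.png

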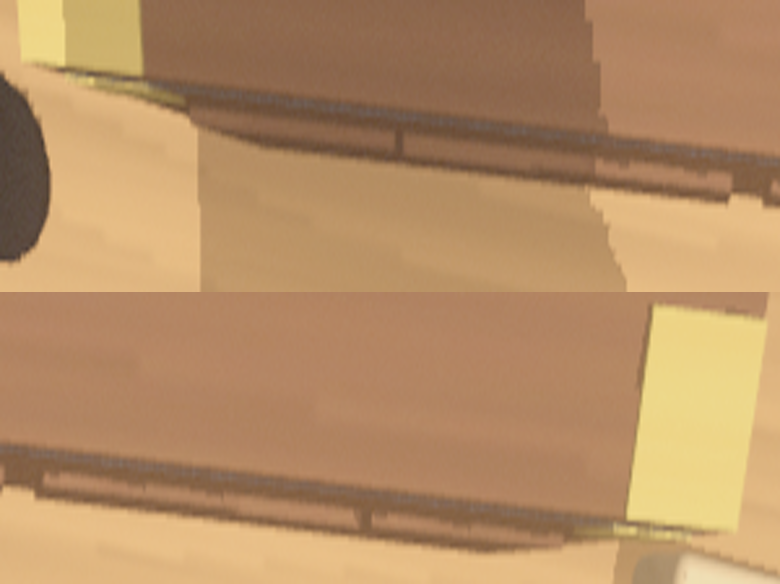

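The lit strip in front of each drawer may be the top edge of a front still standing out a few mm. I'll check it against projected geometry.

```bash
python3 - <<'E'
from h import *
np.set_printoptions(precision=1,suppress=True)
st=arm.read_state(); T=np.eye(4); T[:3,:3]=R.from_euler("xyz",st["ee_rot"],degrees=True).as_matrix(); T[:3,3]=st["tcp_pos"]
m=arm.camera_model("wrist"); C=T@m["hand_eye"]; K=m["camera_matrix"]; print("toolx",T[:3,0],"cam",C[:3,3])
def pw(p):
    q=K@(C[:3,:3].T@(np.array(p)-C[:3,3])); return q[:2]/q[2]
ax=np.array([.998,.0635,0]);ay=np.array([-.0635,.998,0])
# lid front top corners & brass in wrist + top
def planew(uv,z):
    d=C[:3,:3]@np.linalg.solve(K,[*uv,1]); o=C[:3,3]; return o+d*(z-o[2])/d[2]
print("lid corners wrist",planew((47,73),102),planew((606,113),102))
fl=plane("top",(245+68/3.8,240+155/5),102);fr=plane("top",(245+695/3.8,240+162/5),102);print("lid corners top",fl,fr)
c=np.array([640,-17.7,0])
for nm,x,y,z in(("lid",-100,30,102),("rail top",-100,30,88),("rail bot",-100,30,57),("home top",-100,30,56.5),("home bot",-100,30,14.5),("base",-100,30,0),("out4 top",-104,30,56.5),("out4 bot",-104,30,14.5),("base corner L",-100,150,0),("lidcorner L",-100,150,102)):
    p=c+ax*x+ay*y+[0,0,z]; print(nm,pw(p),proj("top",p))
E
```

```text
toolx [ 0. -0. -1.] cam [522.8 -15.5 325.6]
lid corners wrist [531.2 126.6 102. ] [ 550.5 -176.3  102. ]
lid corners top [530.7 125.4 102. ] [ 551.  -174.5  102. ]
lid [276.2  90.6] [328.6 271.8]
rail top [278.4  92.7] [328.4 273.1]
rail bot [282.4  96.6] [328.1 275.9]
home top [282.4  96.7] [328.1 276. ]
home bot [286.5 100.7] [327.7 279.5]
base [287.6 101.8] [327.5 280.6]
out4 top [282.2 103.2] [328.1 278. ]
out4 bot [286.3 106.2] [327.7 281.5]
base corner L [133.9  91. ] [267.8 279.9]
lidcorner L [49.  74.4] [262.8 271. ]
```

```bash
python3 - <<'E'
import cv2,numpy as np
a=cv2.imread("pics/w8.png").astype(float)
S=a[:,:,2]
for u in list(range(120,530,12)):
    col=a[85:130,u,:]; 
    print(u,[int(v) for v in a[int(84+(u-120)*.067):int(84+(u-120)*.067)+22,u,2]])
E
```

```text
120 [130, 146, 144, 139, 135, 164, 183, 183, 182, 182, 183, 183, 183, 182, 182, 182, 182, 183, 183, 183, 185, 186]
132 [115, 132, 143, 143, 136, 121, 112, 158, 182, 181, 182, 182, 183, 183, 183, 185, 184, 183, 182, 182, 183, 183]
144 [114, 130, 139, 139, 132, 118, 111, 122, 162, 181, 182, 182, 183, 182, 183, 183, 185, 186, 187, 188, 186, 185]
156 [118, 132, 138, 138, 128, 114, 110, 123, 162, 181, 181, 182, 182, 182, 183, 184, 184, 185, 186, 188, 189, 186]
168 [124, 135, 139, 140, 130, 112, 112, 134, 168, 180, 180, 180, 180, 181, 182, 183, 183, 183, 186, 187, 189, 189]
180 [121, 134, 138, 139, 127, 110, 112, 146, 174, 180, 180, 180, 181, 182, 182, 182, 183, 183, 184, 186, 188, 190]
192 [111, 109, 110, 110, 110, 110, 109, 109, 148, 174, 181, 180, 180, 180, 181, 180, 183, 182, 183, 183, 186, 188]
204 [110, 129, 144, 143, 144, 137, 119, 112, 159, 183, 181, 180, 180, 180, 180, 181, 180, 183, 183, 183, 185, 186]
216 [114, 131, 143, 145, 143, 135, 116, 123, 165, 183, 181, 181, 181, 180, 180, 181, 181, 182, 183, 183, 184, 186]
228 [116, 134, 145, 145, 145, 134, 115, 124, 169, 189, 189, 188, 
[... 2224 characters left out ...]
 229, 230]
468 [134, 135, 145, 170, 176, 157, 135, 135, 189, 221, 230, 230, 232, 233, 232, 230, 228, 226, 227, 228, 229, 230]
480 [134, 140, 167, 181, 175, 154, 133, 135, 204, 229, 230, 230, 231, 232, 233, 232, 230, 228, 227, 228, 229, 230]
492 [134, 133, 137, 161, 176, 166, 146, 136, 152, 208, 230, 230, 230, 230, 230, 228, 227, 227, 227, 228, 228, 229]
504 [131, 134, 152, 170, 175, 163, 141, 138, 152, 209, 230, 230, 230, 230, 230, 230, 228, 227, 227, 228, 228, 229]
516 [134, 133, 152, 170, 177, 165, 142, 169, 213, 230, 230, 230, 230, 230, 230, 230, 230, 228, 227, 228, 228, 228]
528 [137, 136, 143, 164, 176, 162, 200, 225, 227, 228, 230, 231, 230, 230, 227, 225, 224, 226, 227, 228, 228, 229]
```

The outline fits fronts still standing out about 2.5–3 mm: they show 2.5 px beyond the centre post. So the push was stopped by the finger joints, 42–57 mm above the tips, meeting the chest or lid front, and not by the drawers' own stops. The tool leans slightly, tips forward, and more lean would help, so I'll see how it drifts.

>>> drive_tool([
  {"x": 0, "y": 0, "z": 0, "turn": 0},
  {"x": 0, "y": 0, "z": 0, "turn": 0},
  {"x": 0, "y": 0, "z": 0, "turn": 0},
])

```text
time: 11.33
tcp_pos: [447.5, -28.4, 179.7]
ee_rot: [155.2, 87.5, -17.4]
contact_force: [-0.3, -0.5, 0.9]
finger_gap: -0.002
```

>>> drive_tool([
  {"x": 0, "y": 0, "z": 40, "turn": 0},
  {"x": 0, "y": 0, "z": 40, "turn": 0},
  {"x": 0, "y": 0, "z": 0, "turn": 0},
])

```text
time: 11.58
tcp_pos: [444.9, -31.0, 260.3]
ee_rot: [155.1, 87.9, -17.8]
contact_force: [0.6, -0.0, 0.3]
finger_gap: -0.002
```

>>> drive_tool([
  {"x": 0, "y": 0, "z": -40, "turn": 0},
  {"x": 0, "y": 0, "z": -40, "turn": 0},
  {"x": 0, "y": 0, "z": 0, "turn": 0},
])

```text
time: 11.83
tcp_pos: [447.7, -34.5, 182.8]
ee_rot: [155.9, 87.3, -17.4]
contact_force: [0.1, 0.2, 0.1]
finger_gap: 0.002
```

>>> drive_tool([
  {"x": 0, "y": 0, "z": 12, "turn": 0},
  {"x": 0, "y": 0, "z": 12, "turn": 0},
  {"x": 0, "y": 0, "z": 12, "turn": 0},
  {"x": 0, "y": 0, "z": 12, "turn": 0},
  {"x": 0, "y": 0, "z": 12, "turn": 0},
  {"x": 0, "y": 0, "z": 12, "turn": 0},
])

```text
time: 12.33
tcp_pos: [446.8, -36.6, 268.1]
ee_rot: [157.9, 87.4, -15.6]
contact_force: [0.7, -0.1, -0.1]
finger_gap: 0.002
```

>>> drive_tool([
  {"x": 0, "y": 0, "z": -40, "turn": 0},
  {"x": 0, "y": 0, "z": -30, "turn": 0},
  {"x": 0, "y": 0, "z": 0, "turn": 0},
])

```text
time: 12.58
tcp_pos: [452.2, -38.0, 210.6]
ee_rot: [158.9, 86.4, -14.7]
contact_force: [-1.7, -0.2, 0.5]
finger_gap: 0.002
```

>>> drive_tool([
  {"x": -35, "y": 0, "z": 0, "turn": 0},
  {"x": 0, "y": 0, "z": 0, "turn": 0},
])

```text
time: 12.75
tcp_pos: [416.2, -37.7, 213.8]
ee_rot: [161.1, 86.6, -12.4]
contact_force: [1.0, -0.1, -0.4]
finger_gap: 0.003
```

>>> drive_tool([
  {"x": 10, "y": 0, "z": 0, "turn": 0},
  {"x": 10, "y": 0, "z": 0, "turn": 0},
  {"x": 10, "y": 0, "z": 0, "turn": 0},
])

```text
time: 13.0
tcp_pos: [449.5, -38.9, 222.2]
ee_rot: [158.8, 86.1, -14.9]
contact_force: [-0.2, -0.6, -0.9]
finger_gap: -0.004
```

Slow rises and quick drops build up a small forward lean of the tips, now 3.9°, which gives the joints clearance. I'll do two more cycles.

>>> drive_tool([
  {"x": -1, "y": 0, "z": 12, "turn": 0},
  {"x": 0, "y": 0, "z": 12, "turn": 0},
  {"x": 0, "y": 0, "z": 12, "turn": 0},
  {"x": 0, "y": 0, "z": 12, "turn": 0},
])

```text
time: 13.33
tcp_pos: [456.4, -38.5, 277.1]
ee_rot: [162.5, 86.0, -11.2]
contact_force: [0.2, 0.4, -0.1]
finger_gap: 0.0
```

>>> drive_tool([
  {"x": 0, "y": 0, "z": -40, "turn": 0},
  {"x": 0, "y": 0, "z": -40, "turn": 0},
  {"x": 0, "y": 0, "z": 0, "turn": 0},
])

```text
time: 13.58
tcp_pos: [465.6, -38.5, 205.4]
ee_rot: [164.4, 85.1, -9.3]
contact_force: [-0.7, -0.9, -1.0]
finger_gap: 0.001
```

>>> drive_tool([
  {"x": -4, "y": 0, "z": 12, "turn": 0},
  {"x": 0, "y": 0, "z": 12, "turn": 0},
  {"x": 0, "y": 0, "z": 12, "turn": 0},
  {"x": 0, "y": 0, "z": 12, "turn": 0},
])

```text
time: 13.92
tcp_pos: [464.1, -37.4, 263.6]
ee_rot: [167.0, 85.2, -6.6]
contact_force: [0.5, -0.3, 0.6]
finger_gap: 0.0
```

>>> drive_tool([
  {"x": -4, "y": 0, "z": -40, "turn": 0},
  {"x": 0, "y": 0, "z": -40, "turn": 0},
  {"x": 0, "y": 0, "z": 0, "turn": 0},
])

```text
time: 14.17
tcp_pos: [468.0, -37.6, 198.6]
ee_rot: [166.5, 84.1, -7.0]
contact_force: [-1.0, 0.6, -1.1]
finger_gap: 0.002
```

>>> drive_tool([
  {"x": -2, "y": 28, "z": -20, "turn": -1.5},
  {"x": -2, "y": 28, "z": -20, "turn": -1.5},
  {"x": 0, "y": 26, "z": -20, "turn": 0},
  {"x": 0, "y": 0, "z": -20, "turn": 0},
  {"x": 0, "y": 0, "z": -20, "turn": 0},
  {"x": 0, "y": 0, "z": -20, "turn": 0},
  {"x": 0, "y": 0, "z": 0, "turn": 0},
])

```text
time: 14.75
tcp_pos: [479.3, 48.0, 103.4]
ee_rot: [167.5, 82.8, -9.5]
contact_force: [-0.3, -0.8, 0.5]
finger_gap: -0.001
```

>>> drive_tool([
  {"x": -3, "y": -1, "z": -20, "turn": 0},
  {"x": -3, "y": 0, "z": -20, "turn": 0},
  {"x": 0, "y": 0, "z": -15, "turn": 0},
  {"x": 0, "y": 0, "z": -5, "turn": 0},
  {"x": 0, "y": 0, "z": 0, "turn": 0},
])

```text
time: 15.17
tcp_pos: [486.1, 45.5, 59.3]
ee_rot: [167.3, 81.9, -10.1]
contact_force: [-1.2, -0.2, 1.1]
finger_gap: 0.002
```

>>> drive_tool([
  {"x": 0, "y": 0, "z": -10, "turn": 0},
  {"x": 0, "y": 0, "z": -9, "turn": 0},
  {"x": 0, "y": 0, "z": -3, "turn": 0},
  {"x": 0, "y": 0, "z": 0, "turn": 0},
])

```text
time: 15.5
tcp_pos: [491.2, 44.7, 42.0]
ee_rot: [167.2, 81.4, -10.3]
contact_force: [-0.1, 0.5, 0.0]
finger_gap: 0.001
```

>>> drive_tool([
  {"x": 8, "y": 0.5, "z": -1.2, "turn": 0},
  {"x": 8, "y": 0.5, "z": -1.2, "turn": 0},
  {"x": 5, "y": 0.5, "z": -1, "turn": 0},
])

```text
time: 15.75
tcp_pos: [513.7, 45.8, 39.0]
ee_rot: [166.8, 81.4, -10.7]
contact_force: [-1.0, 0.5, -0.8]
finger_gap: 0.002
```

>>> drive_tool([
  {"x": 4, "y": 0.3, "z": 0, "turn": 0},
  {"x": 3, "y": 0, "z": 0, "turn": 0},
])

```text
time: 15.92
tcp_pos: [522.5, 46.5, 38.9]
ee_rot: [167.1, 81.4, -10.5]
contact_force: [-0.5, 0.3, 0.5]
finger_gap: -0.001
```

>>> drive_tool([
  {"x": 2, "y": 0, "z": 0, "turn": 0},
])

```text
time: 16.0
tcp_pos: [524.9, 46.6, 38.8]
ee_rot: [167.2, 81.4, -10.4]
contact_force: [-1.6, -1.2, 2.2]
finger_gap: -0.0
```

>>> drive_tool([
  {"x": 1.5, "y": 0, "z": 0, "turn": 0},
])

```text
time: 16.08
tcp_pos: [526.1, 46.7, 38.6]
ee_rot: [167.0, 81.5, -10.6]
contact_force: [-11.3, -0.3, 8.4]
finger_gap: 0.002
```

>>> drive_tool([
  {"x": 1, "y": 0, "z": 0.3, "turn": 0},
])

```text
time: 16.17
tcp_pos: [526.0, 46.7, 38.5]
ee_rot: [166.6, 81.7, -11.0]
contact_force: [-8.6, -0.5, 5.4]
finger_gap: 0.0
```

>>> drive_tool([
  {"x": -15, "y": 0, "z": 0, "turn": 0},
  {"x": -25, "y": -20, "z": 0, "turn": 0},
  {"x": 0, "y": -40, "z": 0, "turn": 0},
  {"x": 0, "y": -40, "z": 0, "turn": 0},
  {"x": 0, "y": -38, "z": 0, "turn": 0},
  {"x": 0, "y": 0, "z": 0, "turn": 0},
])

```text
time: 16.67
tcp_pos: [483.7, -92.7, 39.3]
ee_rot: [167.0, 81.6, -10.1]
contact_force: [0.1, -0.8, -0.4]
finger_gap: 0.003
```

>>> drive_tool([
  {"x": 10, "y": -2, "z": 0, "turn": 0},
  {"x": 10, "y": -1, "z": 0, "turn": 0},
  {"x": 8, "y": 0, "z": 0, "turn": 0},
  {"x": 8, "y": 0, "z": 0, "turn": 0},
])

```text
time: 17.0
tcp_pos: [520.1, -99.2, 39.4]
ee_rot: [166.3, 81.6, -11.1]
contact_force: [0.7, 0.8, 1.6]
finger_gap: 0.001
```

>>> drive_tool([
  {"x": 5, "y": 1, "z": 0, "turn": 0},
  {"x": 4, "y": 0, "z": 0, "turn": 0},
  {"x": 2, "y": 0, "z": 0, "turn": 0},
])

```text
time: 17.25
tcp_pos: [534.0, -95.4, 39.3]
ee_rot: [166.9, 81.6, -10.3]
contact_force: [-2.1, -1.0, 0.1]
finger_gap: 0.001
```

>>> drive_tool([
  {"x": 2, "y": 0, "z": 0, "turn": 0},
])

```text
time: 17.33
tcp_pos: [535.1, -95.1, 38.9]
ee_rot: [166.6, 81.8, -10.6]
contact_force: [-15.1, -1.3, 12.1]
finger_gap: -0.001
```

>>> drive_tool([
  {"x": 1.5, "y": 0, "z": 0, "turn": 0},
])

```text
time: 17.42
tcp_pos: [535.1, -95.0, 38.3]
ee_rot: [166.1, 82.0, -11.1]
contact_force: [-10.8, -1.1, 8.2]
finger_gap: 0.001
```

Both now stop 3 mm farther in. I'll back off and take the same close view.

>>> drive_tool([
  {"x": -15, "y": 0, "z": 0, "turn": 0},
  {"x": -40, "y": 0, "z": 0, "turn": 0},
  {"x": -35, "y": 20, "z": 20, "turn": 0},
  {"x": 0, "y": 20, "z": 35, "turn": 0},
  {"x": 0, "y": 20, "z": 35, "turn": 0},
  {"x": 0, "y": 10, "z": 35, "turn": 0},
  {"x": 0, "y": 0, "z": 0, "turn": 0},
  {"x": 0, "y": 0, "z": 0, "turn": 0},
])

```text
time: 18.08
tcp_pos: [436.8, -19.9, 163.1]
ee_rot: [165.7, 82.5, -11.4]
contact_force: [-0.9, -0.5, -1.2]
finger_gap: -0.001
```

```bash
python3 - <<'E'
from h import *
np.set_printoptions(precision=1,suppress=True)
st=arm.read_state(); T=np.eye(4); T[:3,:3]=R.from_euler("xyz",st["ee_rot"],degrees=True).as_matrix(); T[:3,3]=st["tcp_pos"]
m=arm.camera_model("wrist"); C=T@m["hand_eye"]; K=m["camera_matrix"]; print(st["tcp_pos"],st["ee_rot"],"cam",C[:3,3])
a=arm.snapshot("wrist")[:,:,::-1]
a=(255*(a/255.)**.6).astype('uint8')
cv2.imwrite("pics/w9.png",a)
def pw(p):
    q=K@(C[:3,:3].T@(np.array(p)-C[:3,3])); return q[:2]/q[2]
ax=np.array([.998,.0635,0]);ay=np.array([-.0635,.998,0]);c=np.array([640,-17.7,0])
for nm,x,y,z in(("lid",-100,30,102),("home top",-100,30,56.5),("home bot",-100,30,14.5),("base",-100,30,0),("out3 top",-103,30,56.5),("out3 bot",-103,30,14.5),("lidL",-100,150,102),("lidR",-100,-150,102)):
    print(nm,pw(c+ax*x+ay*y+[0,0,z]))
E
```

```text
[436.8 -19.9 163.1] [165.7  82.5 -11.4] cam [499.1 -12.6 314.8]
lid [273.5  82.6]
home top [279.5  97. ]
home bot [283.3 106.3]
base [284.4 108.9]
out3 top [279.6 102. ]
out3 bot [283.4 110.5]
lidL [36.4 84.7]
lidR [614.6  79.5]
```

View pics/w9.png

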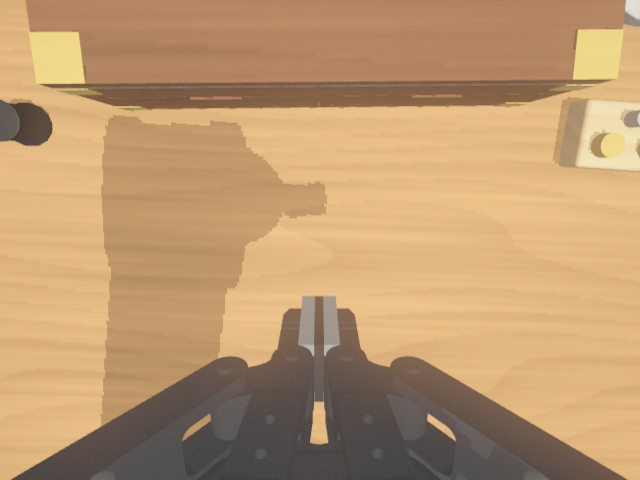

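The lit strips are gone and only the finger notches still catch light, so the fronts look flush. I'll move away for a last check of the outline, the lid and the neighbouring objects.

>>> drive_tool([
  {"x": -10, "y": -40, "z": 0, "turn": 0},
  {"x": -10, "y": -40, "z": 0, "turn": 0},
  {"x": -10, "y": -40, "z": 0, "turn": 0},
  {"x": -5, "y": -40, "z": 0, "turn": 0},
  {"x": 0, "y": -40, "z": 0, "turn": 0},
  {"x": 0, "y": -40, "z": 0, "turn": 0},
  {"x": 0, "y": -40, "z": 0, "turn": 0},
  {"x": 0, "y": -40, "z": 0, "turn": 0},
])

```text
time: 18.8
tcp_pos: [396.0, -344.0, 155.6]
ee_rot: [166.5, 82.9, -9.7]
contact_force: [1.3, -0.7, -0.2]
finger_gap: -0.003
```

>>> drive_tool([
  {"x": 0, "y": -40, "z": 0, "turn": 0},
  {"x": 0, "y": 0, "z": 0, "turn": 0},
])

```text
time: 18.97
tcp_pos: [391.6, -393.0, 151.3]
ee_rot: [166.7, 83.2, -10.0]
contact_force: [-1.3, 0.7, 0.5]
finger_gap: 0.002
```

```bash
python3 - <<'E'
from h import *
np.set_printoptions(precision=1,suppress=True)
w=cv2.imread("pics/w9.png")
s=arm.snapshot("scene")[:,:,::-1]; t=arm.snapshot("top")[:,:,::-1]
cv2.imwrite("pics/s10.png",s);cv2.imwrite("pics/t10.png",t)
g=lambda a:(255*(a/255.)**.6).astype('uint8')
l=cv2.resize(w[75:115,30:630],(780,200),interpolation=cv2.INTER_CUBIC)
b=cv2.resize(g(t[240:300,245:455]),(780,280),interpolation=cv2.INTER_CUBIC)
cv2.imwrite("pics/z10.png",cv2.vconcat([l,b]))
t0=cv2.imread("pics/top0.png"); 
for n,(x,y) in dict(loupe=(230,283),jar=(231,226),mandrel=(466,235),block=(458,292)).items():
    T=t0[y-16:y+16,x-14:x+14]; r=cv2.matchTemplate(t[y-28:y+28,x-26:x+26],T,cv2.TM_CCOEFF_NORMED); _,v,_,p=cv2.minMaxLoc(r); print(n,"shift px",p[0]-12,p[1]-12,round(v,3))
print("lid corners",plane("top",(245+68/3.8,240+155/5),102))
# lid corner brass, top+scene
def brass(im,box):
    x0,y0,x1,y1=box; h=cv2.cvtColor(im[y0:y1,x0:x1].copy(),cv2.COLOR_BGR2HSV); m=cv2.inRange(h,(22,130,110),(35,255,255)); 
    n,_,st,ce=cv2.connectedComponentsWithStats(m); i=1+np.argmax(st[1:,4]); return ce[i]+[x0,y0],st[i]
tl,tr=brass(t,(255,250,290,285)),brass(t,(405,250,432,285))
sl,sr=brass(s,(310,270,345,305)),brass(s,(360,138,384,160))
print(tl,sl,tri(tl[0],sl[0])); print(tr,sr,tri(tr[0],sr[0]))
print(arm.read_state()["tcp_pos"],arm.read_state()["contact_force"])
E
```

```text
loupe shift px 0 0 0.999
jar shift px 0 0 0.999
mandrel shift px 0 0 0.999
block shift px 0 0 0.999
lid corners [530.7 125.4 102. ]Traceback (most recent call last):
  File "<stdin>", line 19, in <module>
  File "<stdin>", line 17, in brass
    return _wrapfunc(a, 'argmax', axis=axis, out=out, **kwds)
    return bound(*args, **kwds)
ValueError: attempt to get argmax of an empty sequence
```

View pics/z10.png

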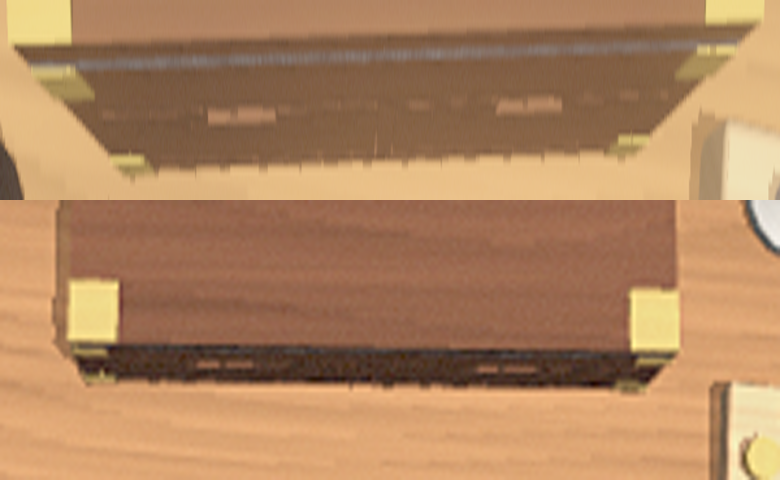

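View pics/s10.png

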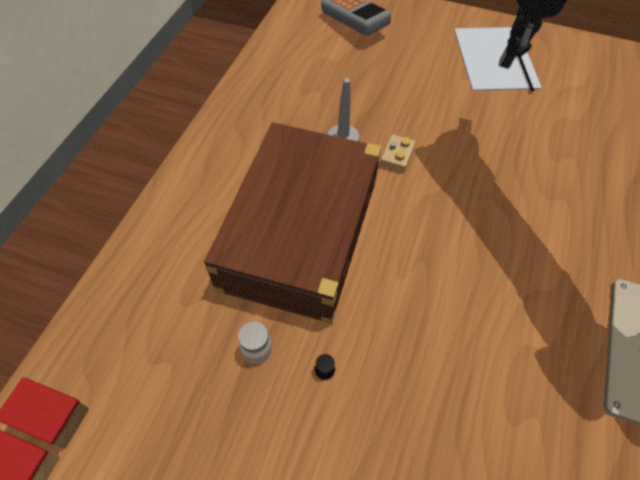

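Both fronts are flush, with a straight outline and only the notch floors lit. The lid lies flat with an even felt line, nothing beside the chest moved, and the arm is clear. Handing in.

```bash
python3 -c "
from rig import arm
print(arm.job_done(), arm.read_state()['time'])"
```

```text
the job is handed in; nothing more can be done
the job is handed in; nothing more can be done
```

I shut the lid and pushed both drawers home, then handed the job in after about 19 s of the 53 s allowed. The system gives no verdict.

**Lid:** I pressed it down on its outer face with shut fingertips, along its arc. It ended with the fingertips at 101.9 mm, where a shut lid should be at 102. The last press peaked at about 40 N down and 18 N sideways, harder than I meant.

**Drawers:** The first push left both about 3 mm out. A close wrist picture showed this. I took it that the gripper's finger joints had met the front of the chest. I then leaned the fingertips forward about 8°, and both drawers went in another 3 mm, with pushes of about 11 to 15 N.

**Last checks:**
- **Drawer fronts:** they look flush in the wrist and top pictures, and only the finger notches catch light.
- **Chest:** it shows no shift. I compared the lid's front corners with the first picture after the first drawer pushes, and by eye after the last ones.
- **Loupe, jar, ring stick and block:** they moved 0 px in the top camera.
- **Arm:** it ended well clear of everything.
- **Failed check:** a two-camera measurement of the lid corners did not run because its colour mask found nothing. That the lid is shut rests on the press height and the pictures.

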